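# Bring out the gel plate

## Task

The flat ceramic gel plate on the little levelling table lies too flat to be picked up, so bring one end of it out over the open end of the table for the next person. With the fingertips, push the black knob of the slide bolt all the way towards you so that the bolt clears the plate's way, then push the plate square against the fence and along it until about a third of its length sticks out past the open end. The plate must only slide: do not lift, tip or drop it, and leave the things standing round the table where they are.

Things in the scene. Friction and masses are not known exactly. Their poses are not given: they have to be found in the camera images.
- levelling_table: Fixed grey metal table, 137 x 210 mm, on three screw feet. Origin on the bench (z 0); its x points away from the robot (yaw within 0.2 rad), y left, z up. The flat top on which the plate slides is 78 mm above the bench, x -75 to +50 mm, y -105 to +105 mm. A round spirit level, 24 mm across, 8 mm high, is fixed on it at x -58, y +88 mm. In front stands a lower vial case (62 mm)
- fence_face (a point): middle of the fence's guiding face, level with the table's top, at table x +50, y 0 mm. The fence is a straight bright metal bar along the table's y on its far side, 206 mm long, 12 mm high, 12 mm thick; both ends of the plate's way are open
- open_end (a point): point on the upper edge of the table's right-hand end (table x +10, y -105 mm, on the top), the open end past which the plate must stick out; it is where the plate's centre line crosses that edge when the plate lies against the fence
- stop_bolt (a joint): travel in m of the slide bolt, 0 to 0.008 at the start, 0.050 at its end stop, drawn along the table's -x (to the robot). Steel bar along x at table y -94 mm, 10 mm wide, 9 mm high; its tip is at table x +6 mm at 0, and at x -44 mm at 0.050, clear of a plate that lies against the fence. It slides at about 2 N and stays where left; the plate cannot force it
- bolt_knob (a point): centre of the top of the bolt's upright black knob, 12 mm in diameter, 15 to 35 mm above the table's top (thin stem below); at table x -10, y -94 mm at joint 0, moving to -x. The bolt runs between two fixed rails (table x -75 to -43 mm, 10 mm high, 26 mm wide over both) with a strap at x -71 mm, 13 mm high
- gel_plate: loose white ceramic plate, 80 mm (its x) x 100 mm (its y) x 5 mm, two strips 8 mm wide, 1.2 mm high along its upper long sides; about 0.13 kg. Origin: centre of its underside. It starts flat on the table, long side along table y within 0.1 rad, up to 20 mm off the fence, its right end 15 mm or more short of the bolt. Against the fence its centre is at table x +10 mm
- vial: bystander: small plastic vial with a screw cap, 27 mm across and 60 mm high, standing to the right of the open end; origin: centre of its underside
- petri_dish: bystander: lidded petri dish, 62 mm across and 13 mm high, left of the table; origin: centre of its underside
- bottle_oil: bystander: small white bottle with a red cap, 40 mm across and 80 mm high, in front of the table to the right; origin: centre of its underside
Not all that is in view belongs to the job. Of the things that look like the gel_plate, the larger one is meant.

How it is judged:
By the outcome, as a careful person would: the job done as asked, in the order asked, and still so for the second after the job is handed in, with the robot touching nothing.
It also fails if it takes over 64 s, if anything falls off the work surface, if the arm or the gripper's body presses on something with over 40 N, if the wrist force passes 120 N, or if a joint passes its speed limit or range.

## Robot

A 7-joint arm with a two-finger parallel gripper is mounted at the origin on the work surface; the furniture and walls round the work are solid. World frame = base frame: x ahead of the robot, y to its left, z up, the work surface at z = 0. Lengths are in m, angles in rad, forces in N, time in s.
With the tool pointing down it reaches from about 0.4 to 0.85 m from the base axis. Payload 10.4 kg.
Tool frame: the origin (TCP) lies midway between the tips of the shut fingers; the grasp point (between the pads) lies 19 mm behind it (r.grip_depth is the distance from the TCP to the grasp point, in m); z points along the fingers, y is the line along which they close (so a half turn about z gives the same grasp; the last joint's range is limited). The gripper opens to 85 mm and grips with 20 to 120 N. Pads are 22 mm wide; open, the fingers measure 114 mm over their backs; the gripper's body (76 mm by 85 mm) begins 54 mm behind the grasp point. The pads swing forward as they close: fully open they stand 13 mm farther back than shut.
Start: joints at [-1.306, 0.332, -0.065, 1.46, 0.022, 1.35, -0.088], TCP at [0.177, 0.599, 0.231] pointing down, gripper open.
Joint ranges: [-2.6, 2.6], [-0.5, 2.12], [-1.47, 1.34], [0.16, 2.42], [-1.27, 4.41], [0.06, 2.06], [-2.6, 2.6]. Speed limits (rad/s): [2.22, 2.22, 2.79, 2.79, 3.14, 3.14, 3.14].

## Interface

Orientations are given as a 3x3 rotation matrix whose columns are the frame's x, y, z axes.
In Python, from rig import r, camera, look_for, trace gives the robot as it stands.
- The arm moves only by the tool play_rows, never from a script. Its argument "steps" is a list of rows, each a list of 7 numbers: the gripper's target within -1 to 1 (fully open at 1, half-way at 0, shut at -1), then the shift along the world's x, y, z in m, then the turn, a rotation vector about the world's x, y, z in rad. A call has exactly 5 rows; each row shifts and turns the commanded pose from where the row before left it; what a row does not reach is not made up. A row lasts 1/12 s, in which the tool goes at most 41.7 mm and 7.16 degrees, less where a joint would pass 70% of its speed; a pose out of reach is approached as far as the arm can. A call is refused whole if a number of a shift passes 0.0417 or a number of a turn 0.125, either way. A call with a gripper value outside its range is refused whole. The fingers move at their own pace and stop on an object; the grip force is fixed at half the most. Time passes only in rows, so rows that do not move let the fingers close, or fill a call up. It gives the time, the measured TCP pose, the force, the opening and the grip force at its end, in the units of the state.
- r.read_state(): the state, without advancing time (a new reading comes with each control period).
- camera(name): name is "scene" or "top"; returns a dict with "img" (384x512x3 uint8, blue, green, red), "intrinsics" (3x3 intrinsics, pixels), "dist" ([k1, k2, p1, p2, k3] as OpenCV has them; the pictures are not rectified), "R" (3x3) and "t" (3): a world point X has camera coordinates R X + t. Camera axes: x right, y down, z forward; pixel columns grow to the right and rows downward; lengths in m; the calibration is good to about 2 mm. A picture is of the moment at which its call begins. There is no depth.
- r.sign_off(): hands the job in; it is judged then, once.
Trained networks look in the newest picture that a camera, given by its name, has taken for a name from the list of things; names that differ only in an ending like _2 or _b are one class to them, and where a whole thing is asked for, a point or a joint stands for the part that bears it (a point fixed in the world has none). Each returns a list of dicts, best first, with "confidence" (0 to 1); they miss things now and then, are a little off and sometimes report something else, mostly with a low value. They report only what shows in the picture. A call takes as long as a camera call. They do not tell look-alikes from the thing itself.
- look_for(query, camera): "location" ([row, column] in pixels, amid what is visible of it).
- trace(query, camera): "region" (384x512 bool, what is visible of it) and "location" ([row, column] in pixels, amid what is visible of it).
The state is a dict: "t": time; "joints": joint angles; "joint_vel": joint speeds; "joint_efforts": joint torques, N m; "ee_pos": TCP position; "tcp_rot": TCP orientation; "wrist_force": force on the tool from outside, world axes, zero at the start; "torque": the same for the moment, N m; "opening": opening from 0.0 (shut) to 1.0 (fully open); "grasp_force": force on a finger pad.
Only numpy, scipy, OpenCV 4.12 (cv2) and the standard library are available. Lean on these libraries where they do the work, as an engineer would, in place of code of your own. Each camera call takes 0.05 s, during which the arm holds its last target. There are 200 camera calls.

## Working session

There is one attempt and no reset: what is moved stays moved. The work goes in short steps, Python scripts to look and compute and a tool call to move; the robot and the scene stay as the last step left them, time stands still between calls to the robot, and variables do not carry over. Pictures are saved under pics/ and viewed, at most 11 in all, crops included, and the job is handed in when it is done.

Besides the shell and the picture viewer there is one more tool, called after "Emit:" in YAML: its name, and indented under it one key for each argument. play_rows: Moves the arm, as the interface text tells. Its arguments: {"type":"object","properties":{"steps":{"type":"array","items":{"type":"array","items":{"type":"number"}}}},"required":["steps"]}

```bash
mkdir -p pics; cat > h.py <<'E'
import numpy as np, cv2
from rig import r, camera, look_for, trace
def proj(c,X):
    X=np.asarray(X,float).reshape(-1,3)
    return cv2.projectPoints(X,cv2.Rodrigues(np.array(c["R"]))[0],np.array(c["t"],float),np.array(c["intrinsics"],float),np.array(c["dist"],float))[0].reshape(-1,2)
def back(c,rc,z):
    p=cv2.undistortPoints(np.array([[[rc[1],rc[0]]]],float),np.array(c["intrinsics"],float),np.array(c["dist"],float))[0,0]
    R=np.array(c["R"]);t=np.array(c["t"]).ravel()
    d=R.T@np.array([p[0],p[1],1]);o=-R.T@t
    return o+d*(z-o[2])/d[2]
E
python3 - <<'E'
from h import *
ims=[]
for n in ["scene","top"]:
    c=camera(n); cv2.imwrite(f"pics/{n}0.png",c["img"])
    print(n,"cam at",(-np.array(c["R"]).T@np.array(c["t"]).ravel()).round(3))
    for q,z in [("levelling_table",.078),("bolt_knob",.113),("gel_plate",.083),("vial",.06),("petri_dish",.013),("bottle_oil",.08)]:
        for d in look_for(q,n)[:3]:
            print(q,np.round(d["location"],1),round(d["confidence"],2),back(c,d["location"],z).round(3))
s=r.read_state();print(s)
E
```

```text
scene cam at [-0.224 -0.517  0.556]
levelling_table [190.7 299.9] 0.82 [ 0.574 -0.128  0.078]
bolt_knob [190.9 336.5] 0.6 [ 0.548 -0.22   0.113]
gel_plate [180.8 288.8] 0.96 [ 0.595 -0.091  0.083]
gel_plate [256.5 289.5] 0.81 [ 0.352 -0.219  0.083]
vial [218.1 376.8] 0.69 [ 0.573 -0.297  0.06 ]
petri_dish [199.9 234.2] 0.56 [0.572 0.039 0.013]
petri_dish [194.3 300.4] 0.5 [ 0.667 -0.084  0.013]
bottle_oil [268.1 337.9] 0.88 [ 0.365 -0.3    0.08 ]
top cam at [ 0.456 -0.08   0.943]
levelling_table [177.4 283.1] 0.68 [ 0.585 -0.139  0.078]
gel_plate [233.2 291.1] 0.9 [ 0.445 -0.157  0.083]
petri_dish [189.1 214.7] 0.87 [0.564 0.041 0.013]
bottle_oil [246.8 341.6] 0.79 [ 0.411 -0.281  0.08 ]
{'t': 0.7, 'joints': array([-1.30563938,  0.3321791 , -0.06467036,  1.46011306,  0.02159177,
        1.34987513, -0.08850163]), 'joint_vel': array([ 0.00093675, -0.00121014, -0.00057337, -0.00017208, -0.00030931,
        0.00149669,  0.00106844]), 'joint_efforts': array([ 3.67152188e-04, -6.25098825e+01,  4.94825374e-02, -3.91773140e+01,
        1.65410573e-02,  1.89367187e-03,  1.94217694e-05]), 'ee_pos': array([0.17737983, 0.59932628, 0.23134427]), 'tcp_rot': array([[-9.58874943e-01,  2.83828899e-01,  1.52715755e-05],
       [ 2.83828899e-01,  9.58874936e-01,  1.19137835e-04],
       [ 1.91712294e-05,  1.18572799e-04, -9.99999993e-01]]), 'wrist_force': array([ 0.09231322,  0.69319113, -0.71912682]), 'torque': array([-0.00834387,  0.01352485,  0.06150268]), 'grasp_force': 0.0, 'opening': 1.001848892972386}
```

```bash
python3 -c "
import cv2,numpy as np
a=cv2.imread('pics/scene0.png');b=cv2.imread('pics/top0.png')
cv2.imwrite('pics/top0b.png',cv2.resize(b,(800,600),interpolation=3));cv2.imwrite('pics/scene0b.png',cv2.resize(a,(800,600),interpolation=3))"
```

```text
(no output)
```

View pics/top0b.png

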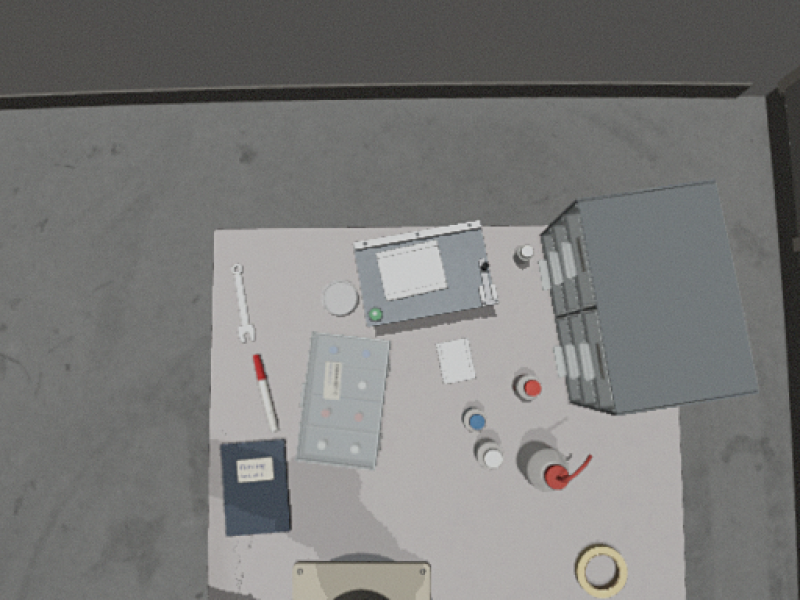

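View pics/scene0b.png

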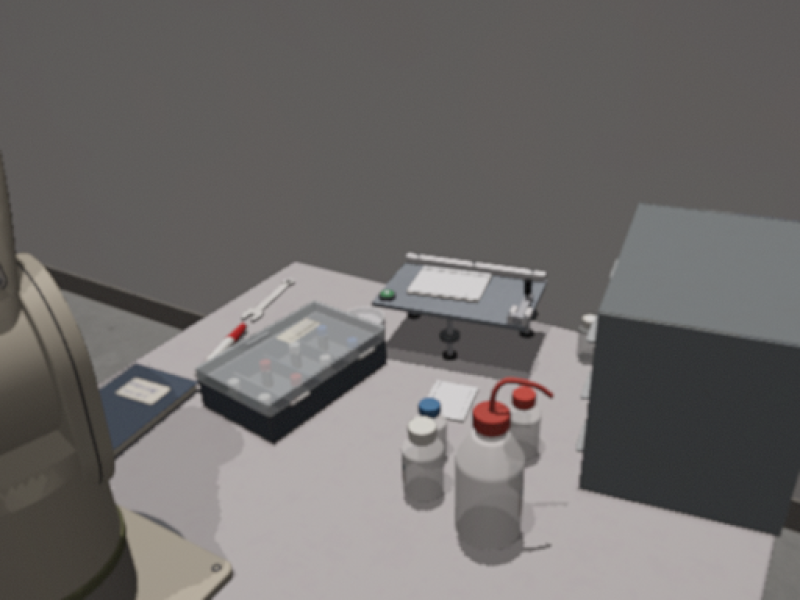

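Two plate-like things in the top view (800x600 coordinates): one on the table at (412,270), and one on the bench at (456,361). The one on the table is larger and lies on the levelling table, so it is the one meant. The knob is at (485,266), the fence runs from (357,244) to (480,226), the vial is at (525,252), the petri dish at (340,298) and the cabinet is to the right. I'll confirm the plate in a crop.

```bash
python3 - <<'E'
from h import *
for n in ["top","scene"]:
    c=camera(n); K=5
    im=c["img"]
    for q,z in [("gel_plate",.083),("levelling_table",.078)]:
        for d in trace(q,n)[:2]:
            m=d["region"].astype(np.uint8); cs=max(cv2.findContours(m,0,2)[0],key=cv2.contourArea)
            W=np.array([back(c,(p[0][1],p[0][0]),z)[:2] for p in cs])
            rc=cv2.minAreaRect((W*1000).astype(np.float32)); print(n,q,round(d["confidence"],2),m.sum(),np.round(rc[0],1),np.round(rc[1],1),round(rc[2],2))
    if n=="top": cv2.imwrite("pics/tc.png",cv2.resize(im[138:238,215:348],None,fx=6,fy=6,interpolation=2))
    else: cv2.imwrite("pics/sc.png",cv2.resize(im[155:235,232:365],None,fx=6,fy=6,interpolation=2))
E
```

```text
top gel_plate 0.84 1231 [595.8 -88.6] [ 79.9 100.3] 13.12
top gel_plate 0.63 569 [ 451.8 -157.3] [65.8 52.4] 10.9
top levelling_table 0.63 3383 [ 593.9 -110.2] [142.1 214.3] 9.57
scene gel_plate 0.85 517 [ 352.3 -215.2] [65.5 47.9] 12.06
scene gel_plate 0.68 838 [593.3 -89.2] [90.5 99.7] 11.02
scene levelling_table 0.97 2978 [ 554.6 -120. ] [265.6 220.8] 12.05
```

View pics/tc.png

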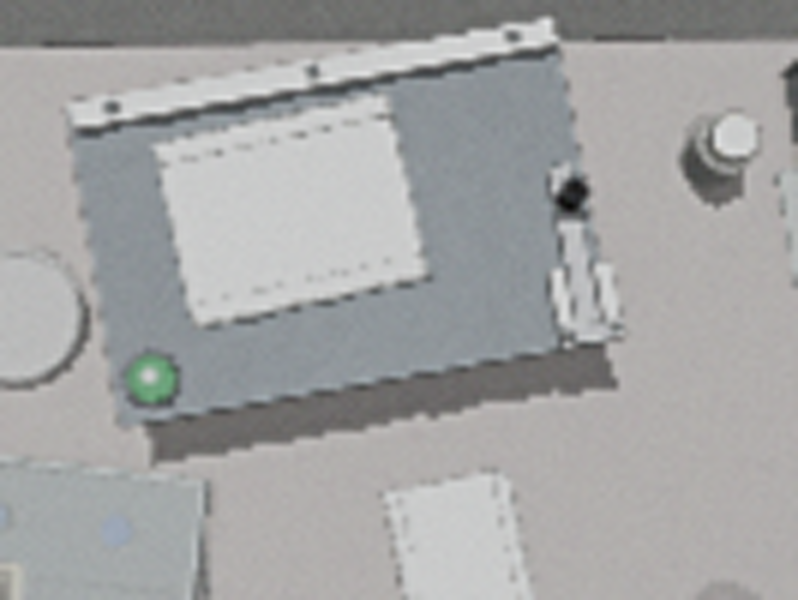

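View pics/sc.png

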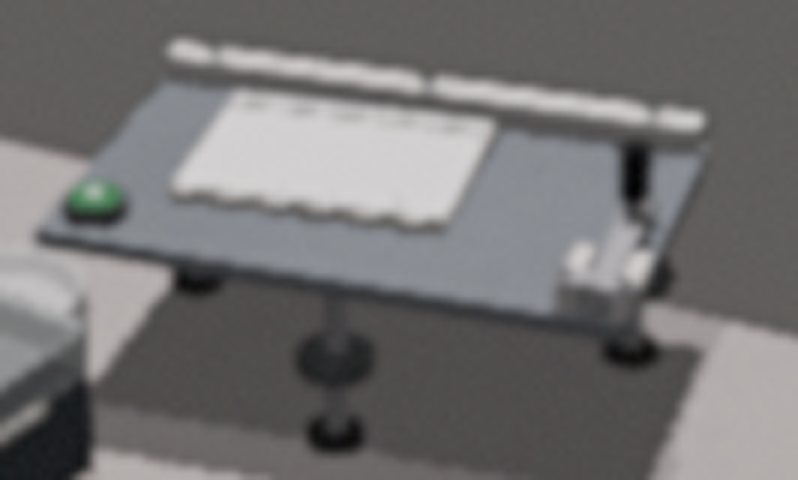

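The crop confirms it: the larger strip-edged plate on the table, with its corners at crop (155,148), (385,97), (428,275), (203,325). The knob top is at (572,187) and the smaller look-alike is on the bench at (450,540). Next I fit the table pose.

```bash
python3 - <<'E'
from h import *
from scipy.optimize import least_squares
C={n:camera(n) for n in("top","scene")}
off={"top":(215,138),"scene":(232,155)}
P=[("top",62,103,90,68,101),("top",62,-103,90,552,15),("top",50,-103,90,557,42),("top",-75,105,78,122,420),("top",-58,88,86,152,376),
("scene",-75,105,78,40,236),("scene",-58,88,86,95,185),("scene",62,-105,78,708,150),("top",50,105,78,75,130)]
P+=[("top",'k',-94,113,572,187),("scene",'k',-94,113,635,150)]
def T(p,x,y,z):
    c,s=np.cos(p[2]),np.sin(p[2]); return np.array([p[0]+c*x-s*y,p[1]+s*x+c*y,z])/1000*np.array([1,1,1])
def res(p,full=False):
    o=[]
    for n,x,y,z,u,v in P:
        if x=='k': x=-10-p[3]
        q=np.array([off[n][0]+(u+.5)/6-.5,off[n][1]+(v+.5)/6-.5])
        o+=list(proj(C[n],T(p,x,y,z))[0]-q)
    return np.array(o)
s=least_squares(res,[600,-113,.17,4],loss="soft_l1",x_scale=[1,1,.01,1]); p=s.x
print(p.round(3)); print(res(p).reshape(-1,2).round(2).tolist())
np.save("table.npy",p)
# plate corners (top z 84.2)
cr=[(155,148),(385,97),(428,275),(203,325)]
W=np.array([back(C["top"],(138+(v+.5)/6-.5,215+(u+.5)/6-.5),.0842)[:2]*1000 for u,v in cr])
c,sn=np.cos(p[2]),np.sin(p[2]); L=(W-p[:2])@np.array([[c,-sn],[sn,c]])
print("plate table",L.round(1).tolist(),L.mean(0).round(1))
for nm,x,y,z in [("knob",-10-p[3],-94,113),("knobend",-60,-94,113),("fence",50,0,78),("open",10,-105,78)]: print(nm,T(p,x,y,z).round(4))
for q,z,n in [("vial",.06,"top"),("vial",.06,"scene")]:
    for d in look_for(q,n)[:2]: w=back(C[n],d["location"],z)[:2]*1000; print(q,n,d["confidence"],w.round(0),((w-p[:2])@np.array([[c,-sn],[sn,c]])).round(0))
w=back(C["top"],(138+135/6,215+735/6),.06)[:2]*1000; print("vial pick",w.round(0),((w-p[:2])@np.array([[c,-sn],[sn,c]])).round(0))
E
```

```text
[ 5.98877e+02 -1.07593e+02  1.65000e-01  5.73400e+00]
[[-0.35, -0.38], [0.13, 0.04], [0.18, 0.16], [-0.83, 0.84], [-0.42, 0.06], [-0.48, -1.63], [0.78, 1.07], [1.11, -1.34], [-1.07, 0.53], [0.36, 0.61], [1.13, -1.05]]
plate table [[36.2, 70.0], [41.0, -28.4], [-36.0, -32.8], [-40.6, 62.7]] [ 0.2 17.9]
knob [ 0.5988 -0.2029  0.113 ]
knobend [ 0.5551 -0.2102  0.113 ]
fence [ 0.6482 -0.0994  0.078 ]
open [ 0.626  -0.2095  0.078 ]
vial top 0.5 [ 626. -264.] [   1. -159.]
vial scene 0.68 [ 570. -291.] [ -59. -176.]
vial pick [ 631. -281.] [   3. -177.]
```

Table yaw is about 0.165 rad and the knob is at about (0.599, -0.203). The plate centre is at table (0, 18) mm. First I move over the knob's far side, fingers shut and tool square with the table.

Emit:
play_rows:
  steps:
    - [-1,0.029,-0.027,0,0,0,0.09]
    - [-1,0.029,-0.027,0,0,0,0.09]
    - [-1,0.029,-0.027,0,0,0,0.09]
    - [-1,0.029,-0.027,0,0,0,0.09]
    - [-1,0.029,-0.027,0,0,0,0.093]

```text
t: 1.62
ee_pos: [0.3236, 0.4628, 0.2315]
tcp_rot: [[-0.986, -0.169, 0.0], [-0.169, 0.986, 0.0], [-0.0, 0.0, -1.0]]
wrist_force: [0.2, -0.1, -0.3]
opening: 0.301
grasp_force: 0.0
```

Emit:
play_rows:
  steps:
    - [-1,0.029,-0.027,0,0,0,0]
    - [-1,0.029,-0.027,0,0,0,0]
    - [-1,0.029,-0.027,0,0,0,0]
    - [-1,0.029,-0.027,0,0,0,0]
    - [-1,0.029,-0.027,0,0,0,0]

```text
t: 2.03
ee_pos: [0.4686, 0.3278, 0.2317]
tcp_rot: [[-0.986, -0.165, 0.0], [-0.165, 0.986, 0.001], [-0.001, 0.0, -1.0]]
wrist_force: [1.4, -0.3, -0.6]
opening: -0.001
grasp_force: 0.0
```

Emit:
play_rows:
  steps:
    - [-1,0.029,-0.027,0,0,0,0]
    - [-1,0.01,-0.038,0,0,0,0]
    - [-1,0.01,-0.038,0,0,0,0]
    - [-1,0.01,-0.038,0,0,0,0]
    - [-1,0.01,-0.038,0,0,0,0]

```text
t: 2.45
ee_pos: [0.5366, 0.1484, 0.2315]
tcp_rot: [[-0.986, -0.164, 0.0], [-0.164, 0.986, 0.0], [-0.0, 0.0, -1.0]]
wrist_force: [1.2, 0.3, 0.5]
opening: 0.001
grasp_force: 0.0
```

Emit:
play_rows:
  steps:
    - [-1,0.01,-0.038,0,0,0,0]
    - [-1,0.01,-0.038,0,0,0,0]
    - [-1,0.01,-0.038,0,0,0,0]
    - [-1,0.01,-0.038,0,0,0,0]
    - [-1,0,0,0,0,0,0]

```text
t: 2.87
ee_pos: [0.5772, -0.0114, 0.2318]
tcp_rot: [[-0.988, -0.154, 0.001], [-0.154, 0.988, -0.004], [-0.001, -0.004, -1.0]]
wrist_force: [-0.3, -0.9, -0.0]
opening: -0.001
grasp_force: 0.0
```

Emit:
play_rows:
  steps:
    - [-1,0.011,-0.037,0,0,0,0]
    - [-1,0.011,-0.037,0,0,0,0]
    - [-1,0.011,-0.037,0,0,0,0]
    - [-1,0.011,-0.037,0,0,0,0]
    - [-1,0.011,-0.037,0,0,0,0]

```text
t: 3.28
ee_pos: [0.6318, -0.1882, 0.2315]
tcp_rot: [[-0.986, -0.165, 0.0], [-0.165, 0.986, 0.0], [-0.0, 0.0, -1.0]]
wrist_force: [1.1, 0.7, 0.5]
opening: 0.003
grasp_force: 0.0
```

Emit:
play_rows:
  steps:
    - [-1,0,0,0,0,0,0]
    - [-1,0,0,-0.03,0,0,0]
    - [-1,0,0,-0.03,0,0,0]
    - [-1,0,0,-0.02,0,0,0]
    - [-1,0,0,0,0,0,0]

```text
t: 3.7
ee_pos: [0.6291, -0.1856, 0.1465]
tcp_rot: [[-0.986, -0.165, -0.007], [-0.165, 0.986, 0.002], [0.007, 0.003, -1.0]]
wrist_force: [-0.3, 0.3, -0.1]
opening: 0.004
grasp_force: 0.0
```

```bash
python3 - <<'E'
from h import *
p=np.load("table.npy");s=r.read_state()
print(s["ee_pos"],np.arctan2(-s["tcp_rot"][0,1],s["tcp_rot"][1,1]),s["joints"].round(2))
ims=[]
for n in("top","scene"):
    c=camera(n); x,y=proj(c,s["ee_pos"])[0]; print(x,y)
    x,y=int(x),int(y); k=c["img"][y-50:y+50,x-40:x+40]; ims.append(cv2.resize(k,None,fx=5,fy=5,interpolation=2))
cv2.imwrite("pics/a.png",np.hstack(ims))
E
```

```text
[ 0.62906795 -0.1856093   0.14645691] 0.16545442005504155 [-0.1   0.48  0.43  1.49 -0.21  1.22  2.1 ]
304.6354396637447 154.09346433445913
337.15736815980654 156.39502076831374
```

View pics/a.png

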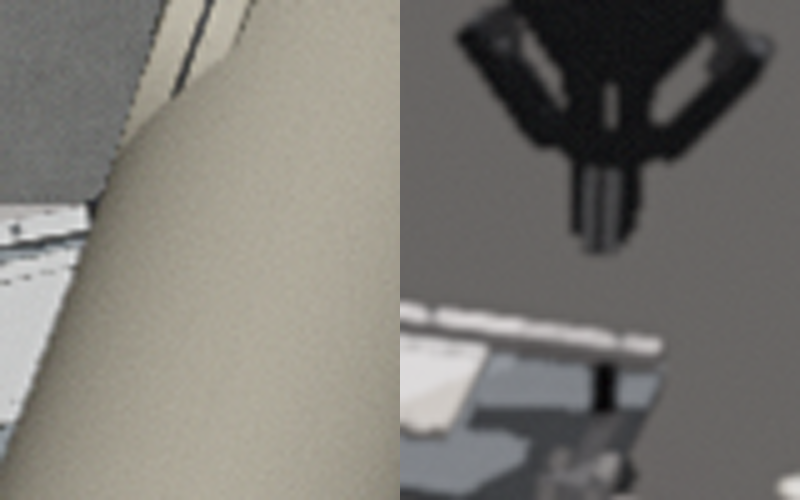

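The picture shows the shut fingers about 50 mm above the table. In the scene view they line up with the knob, at crop (605,385). Next I go down behind the knob.

Emit:
play_rows:
  steps:
    - [-1,0.003,-0.011,0,0,0,0]
    - [-1,0,0,-0.016,0,0,0]
    - [-1,0,0,-0.016,0,0,0]
    - [-1,0,0,-0.016,0,0,0]
    - [-1,0,0,0,0,0,0]

```text
t: 4.22
ee_pos: [0.6339, -0.1983, 0.1021]
tcp_rot: [[-0.986, -0.164, -0.002], [-0.164, 0.986, 0.0], [0.002, 0.0, -1.0]]
wrist_force: [-0.4, 0.4, -0.4]
opening: -0.0
grasp_force: 0.0
```

Emit:
play_rows:
  steps:
    - [-1,-0.006,-0.001,0,0,0,0]
    - [-1,-0.006,-0.001,0,0,0,0]
    - [-1,-0.006,-0.001,0,0,0,0]
    - [-1,-0.006,-0.001,0,0,0,0]
    - [-1,0,0,0,0,0,0]

```text
t: 4.63
ee_pos: [0.6097, -0.2026, 0.1047]
tcp_rot: [[-0.987, -0.163, 0.002], [-0.163, 0.987, -0.0], [-0.001, -0.0, -1.0]]
wrist_force: [0.3, 0.2, 0.4]
opening: 0.001
grasp_force: 0.0
```

Emit:
play_rows:
  steps:
    - [-1,-0.007,-0.001,-0.004,0,0,0]
    - [-1,-0.007,-0.001,0,0,0,0]
    - [-1,-0.007,-0.001,0,0,0,0]
    - [-1,-0.005,-0.001,0,0,0,0]
    - [-1,-0.004,-0.001,0,0,0,0]

```text
t: 5.05
ee_pos: [0.5795, -0.2065, 0.0992]
tcp_rot: [[-0.986, -0.164, -0.0], [-0.164, 0.986, 0.001], [0.0, 0.001, -1.0]]
wrist_force: [1.2, 1.0, 0.6]
opening: -0.003
grasp_force: 0.8
```

Emit:
play_rows:
  steps:
    - [-1,-0.003,0,0,0,0,0]
    - [-1,-0.003,-0.001,0,0,0,0]
    - [-1,0,0,0,0,0,0]
    - [-1,0,0,0,0,0,0]
    - [-1,0,0,0,0,0,0]

```text
t: 5.47
ee_pos: [0.5743, -0.2078, 0.0993]
tcp_rot: [[-0.986, -0.164, -0.0], [-0.164, 0.986, -0.0], [0.0, -0.0, -1.0]]
wrist_force: [0.1, 0.8, 0.3]
opening: -0.0
grasp_force: 0.0
```

```bash
python3 - <<'E'
from h import *
p=np.load("table.npy");s=r.read_state();c,sn=np.cos(p[2]),np.sin(p[2])
print(s["ee_pos"],((s["ee_pos"][:2]*1000-p[:2])@np.array([[c,-sn],[sn,c]])).round(1),s["wrist_force"])
k=camera("scene"); 
cv2.imwrite("pics/b.png",cv2.resize(k["img"][140:240,255:388],None,fx=6,fy=6,interpolation=2))
for d in look_for("bolt_knob","scene"): print(d)
E
```

```text
[ 0.57427014 -0.20784645  0.09925532] [-40.7 -94.9] [0.1479633  0.79968967 0.30927139]
{'location': [199.1, 332.9], 'confidence': 0.56}
```

View pics/b.png

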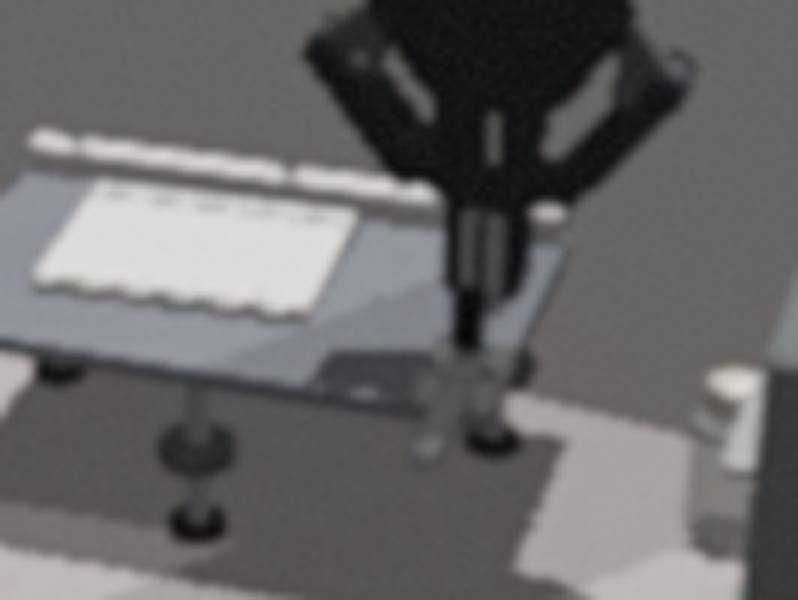

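The fingers are behind the knob at crop (467,320), and the bolt's tail now sticks out in front at (428,448). I push on gently until the end stop shows in the force.

Emit:
play_rows:
  steps:
    - [-1,-0.002,0,0,0,0,0]
    - [-1,-0.002,0,0,0,0,0]
    - [-1,0,-0.001,0,0,0,0]
    - [-1,0,0,0,0,0,0]
    - [-1,0,0,0,0,0,0]

```text
t: 5.98
ee_pos: [0.5718, -0.2078, 0.0996]
tcp_rot: [[-0.986, -0.166, 0.003], [-0.166, 0.986, 0.0], [-0.003, 0.0, -1.0]]
wrist_force: [6.8, 0.9, -2.2]
opening: 0.001
grasp_force: 3.4
```

Emit:
play_rows:
  steps:
    - [-1,-0.002,0,0,0,0,0]
    - [-1,-0.002,0,0,0,0,0]
    - [-1,0,0,0,0,0,0]
    - [-1,0,0,0,0,0,0]
    - [-1,0,0,0,0,0,0]

```text
t: 6.4
ee_pos: [0.5714, -0.2075, 0.1002]
tcp_rot: [[-0.986, -0.167, 0.01], [-0.167, 0.986, -0.001], [-0.01, -0.003, -1.0]]
wrist_force: [22.7, -1.6, -12.4]
opening: 0.0
grasp_force: 11.1
```

End stop reached: the force rose to 22 N with the TCP at table x -43.6 mm, where I predicted. I back off, lift and go to the plate's near side.

Emit:
play_rows:
  steps:
    - [-1,0.008,0.001,0,0,0,0]
    - [-1,0.01,0.002,0,0,0,0]
    - [-1,0,0,0.025,0,0,0]
    - [-1,0,0,0.025,0,0,0]
    - [-1,0,0,0,0,0,0]

```text
t: 6.82
ee_pos: [0.5866, -0.2066, 0.1539]
tcp_rot: [[-0.986, -0.164, 0.005], [-0.164, 0.986, -0.001], [-0.005, -0.002, -1.0]]
wrist_force: [0.4, -0.5, 0.1]
opening: 0.0
grasp_force: 0.0
```

Emit:
play_rows:
  steps:
    - [-1,-0.013,0.035,0,0,0,0]
    - [-1,-0.013,0.035,0,0,0,0]
    - [-1,-0.013,0.035,0,0,0,0]
    - [-1,-0.01,0,0,0,0,0]
    - [-1,0,0,0,0,0,0]

```text
t: 7.23
ee_pos: [0.5342, -0.0983, 0.1493]
tcp_rot: [[-0.986, -0.168, -0.001], [-0.168, 0.986, 0.001], [0.001, 0.001, -1.0]]
wrist_force: [0.0, -1.2, -0.1]
opening: -0.004
grasp_force: 0.0
```

```bash
cat > st.py <<'E'
from h import *
p=np.load("table.npy");s=r.read_state();c,sn=np.cos(p[2]),np.sin(p[2])
print(s["t"],s["ee_pos"],((s["ee_pos"][:2]*1000-p[:2])@np.array([[c,-sn],[sn,c]])).round(1),np.arctan2(-s["tcp_rot"][0,1],s["tcp_rot"][1,1]),s["wrist_force"].round(1))
E
python3 st.py; python3 - <<'E'
from h import *
p=np.load("table.npy")
k=camera("scene"); cv2.imwrite("pics/c.png",cv2.resize(k["img"][140:240,232:365],None,fx=6,fy=6,interpolation=2))
c,s=np.cos(p[2]),np.sin(p[2])
for q in(40,45,50):
    x,y=-10-q,-94; print(q,proj(k,np.array([p[0]+c*x-s*y,p[1]+s*x+c*y,98])/1000))
m=trace("bolt_knob","scene")
for d in m: 
    print(d["location"],d["confidence"])
E
```

```text
7.2333 [ 0.5342075  -0.09833206  0.14928003] [-62.3  19.7] 0.16860190557859492 [ 0.  -1.2 -0.1]
40 [[334.27883656 192.69052736]]
45 [[333.68964205 193.83885847]]
50 [[333.09526351 194.99718333]]
[205.0, 330.3] 0.73
[265.3, 337.3] 0.64
[191.0, 308.5] 0.52
```

View pics/c.png

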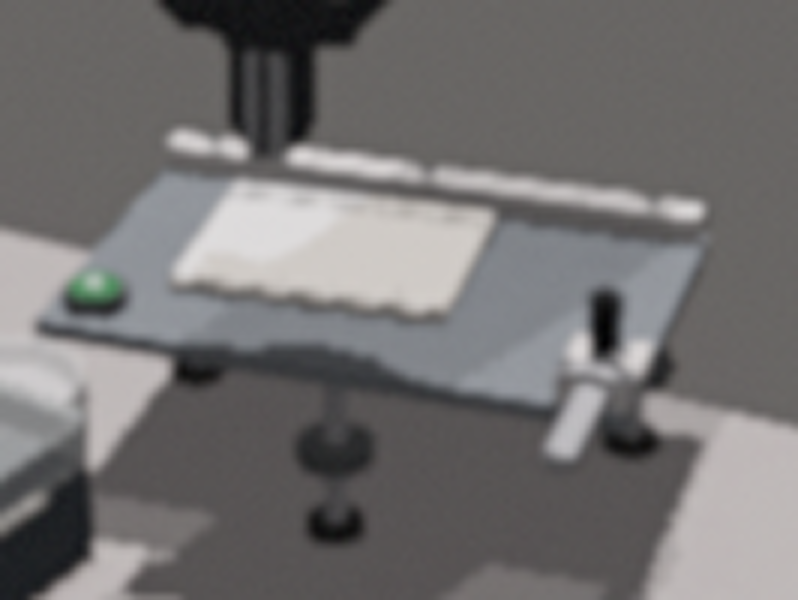

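The bolt is drawn: the knob stands over the rails at crop (603,320), its tail points out at (565,440), and the plate hasn't moved. Next I lower in front of the plate.

Emit:
play_rows:
  steps:
    - [-1,0,-0.001,-0.025,0,0,0]
    - [-1,0,-0.001,-0.025,0,0,0]
    - [-1,0,0,-0.01,0,0,0]
    - [-1,0,0,0,0,0,0]
    - [-1,0,0,0,0,0,0]

```text
t: 7.75
ee_pos: [0.5355, -0.1034, 0.0895]
tcp_rot: [[-0.987, -0.163, -0.001], [-0.163, 0.987, -0.0], [0.001, -0.0, -1.0]]
wrist_force: [0.6, 0.1, -0.3]
opening: 0.001
grasp_force: 0.0
```

Emit:
play_rows:
  steps:
    - [-1,0,0,-0.004,0,0,0]
    - [-1,0,0,-0.004,0,0,0]
    - [-1,0,0,0,0,0,0]
    - [-1,0,0,0,0,0,0]
    - [-1,0,0,0,0,0,0]

```text
t: 8.17
ee_pos: [0.5356, -0.1027, 0.0817]
tcp_rot: [[-0.986, -0.164, 0.001], [-0.164, 0.986, 0.0], [-0.001, 0.0, -1.0]]
wrist_force: [0.9, -0.1, -0.1]
opening: 0.001
grasp_force: 0.0
```

```bash
python3 st.py
```

```text
8.1667 [ 0.53560334 -0.10265921  0.08172429] [-61.6  15.2] 0.16524585653546556 [ 0.9 -0.1 -0.1]
```

Emit:
play_rows:
  steps:
    - [-1,0.003,0.0005,-0.0015,0,0,0]
    - [-1,0.003,0.0005,0,0,0,0]
    - [-1,0.003,0.0005,0,0,0,0]
    - [-1,0.002,0.0003,0,0,0,0]
    - [-1,0.002,0.0003,0,0,0,0]

```text
t: 8.58
ee_pos: [0.5487, -0.1005, 0.0798]
tcp_rot: [[-0.986, -0.165, -0.0], [-0.165, 0.986, 0.0], [0.0, 0.0, -1.0]]
wrist_force: [0.2, -0.0, -0.2]
opening: 0.001
grasp_force: 0.4
```

Emit:
play_rows:
  steps:
    - [-1,0.002,0.0003,0,0,0,0]
    - [-1,0.001,0.0003,0,0,0,0]
    - [-1,0.001,0.0002,0,0,0,0]
    - [-1,0.001,0.0001,0,0,0,0]
    - [-1,0,0,0,0,0,0]

```text
t: 9.0
ee_pos: [0.5535, -0.0997, 0.0798]
tcp_rot: [[-0.986, -0.164, -0.0], [-0.164, 0.986, 0.0], [0.0, 0.0, -1.0]]
wrist_force: [-0.6, -0.1, 0.2]
opening: 0.001
grasp_force: 0.2
```

Emit:
play_rows:
  steps:
    - [-1,0.001,0.0002,0,0,0,0]
    - [-1,0.001,0.0002,0,0,0,0]
    - [-1,0,0,0,0,0,0]
    - [-1,0,0,0,0,0,0]
    - [-1,0,0,0,0,0,0]

```text
t: 9.42
ee_pos: [0.5548, -0.0992, 0.0796]
tcp_rot: [[-0.986, -0.164, -0.001], [-0.164, 0.986, 0.0], [0.001, 0.001, -1.0]]
wrist_force: [-6.1, 1.2, 2.0]
opening: 0.003
grasp_force: 2.4
```

```bash
python3 st.py
```

```text
9.4167 [ 0.55475637 -0.09916284  0.07962507] [-42.1  15.5] 0.16521173880761947 [-6.1  1.2  2. ]
```

Emit:
play_rows:
  steps:
    - [-1,0.001,0.0002,0,0,0,0]
    - [-1,0,0,0,0,0,0]
    - [-1,0,0,0,0,0,0]
    - [-1,0,0,0,0,0,0]
    - [-1,0,0,0,0,0,0]

```text
t: 9.83
ee_pos: [0.5551, -0.099, 0.0795]
tcp_rot: [[-0.986, -0.164, -0.003], [-0.164, 0.986, 0.001], [0.003, 0.001, -1.0]]
wrist_force: [-8.9, 1.7, 3.6]
opening: -0.003
grasp_force: 4.0
```

Emit:
play_rows:
  steps:
    - [-1,-0.005,-0.001,0,0,0,0]
    - [-1,-0.01,-0.002,0,0,0,0]
    - [-1,0,0,0.025,0,0,0]
    - [-1,0,0,0.025,0,0,0]
    - [-1,0,0,0,0,0,0]

```text
t: 10.25
ee_pos: [0.5435, -0.103, 0.1345]
tcp_rot: [[-0.987, -0.164, 0.007], [-0.164, 0.987, -0.0], [-0.007, -0.001, -1.0]]
wrist_force: [0.0, -0.6, 1.1]
opening: -0.002
grasp_force: 0.0
```

```bash
cat > pl.py <<'E'
from h import *
import sys
exec(open("st.py").read().split("\n",1)[1])
Rt=np.array([[c,-sn],[sn,c]])
for n in("scene","top"):
    k=camera(n); cv2.imwrite(f"pics/{sys.argv[1]}_{n}.png",cv2.resize(k["img"][140:240,225:358] if n=="scene" else k["img"][138:238,215:348],None,fx=6,fy=6,interpolation=2))
    for d in trace("gel_plate",n):
        m=d["region"].astype(np.uint8); cs=max(cv2.findContours(m,0,2)[0],key=cv2.contourArea)
        W=np.array([back(k,(q[0][1],q[0][0]),.083)[:2]*1000 for q in cs])
        L=((W-p[:2])@Rt).astype(np.float32); b=cv2.minAreaRect(L)
        if abs(b[0][0])<80: print(n,d["confidence"],[np.round(v,1).tolist() for v in b],"range",L.min(0),L.max(0))
E
python3 pl.py d
```

```text
10.25 [ 0.54347595 -0.10300414  0.13448565] [-53.9  13.6] 0.16432118497232306 [ 0.  -0.6  1.1]
scene 0.82 [[2.6, 19.4], [93.1, 103.7], 1.2] range [-43.248917 -33.23695 ] [49.13548 71.40946]
```

View pics/d_scene.png

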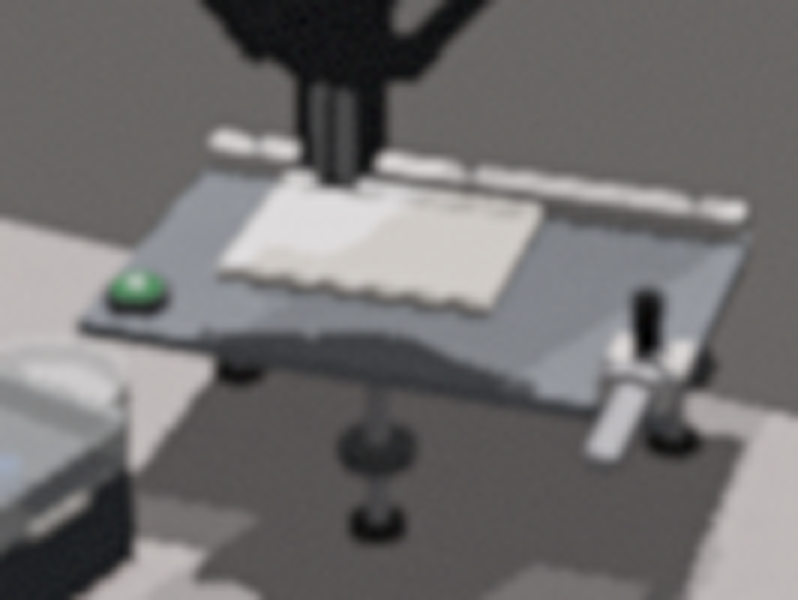

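The plate now lies along the fence, its right end short of the bolt, and the bolt is clear. Next I go round to its left end.

Emit:
play_rows:
  steps:
    - [-1,0.017,0.03,0,0,0,0]
    - [-1,0.017,0.03,0,0,0,0]
    - [-1,0.017,0.03,0,0,0,0]
    - [-1,0,0,0,0,0,0]
    - [-1,0,0,0,0,0,0]

```text
t: 10.87
ee_pos: [0.5922, -0.0098, 0.1283]
tcp_rot: [[-0.986, -0.168, -0.002], [-0.168, 0.986, 0.0], [0.002, 0.0, -1.0]]
wrist_force: [-0.8, -1.0, 0.3]
opening: -0.002
grasp_force: 0.0
```

```bash
python3 pl.py e
```

```text
10.8667 [ 0.5922123  -0.00981213  0.12829852] [ 9.5 97.6] 0.16913091938332445 [-0.8 -1.   0.3]
scene 0.88 [[5.2, 19.5], [91.4, 105.1], 2.4] range [-41.852886 -32.550198] [51.207005 72.77702 ]
top 0.67 [[7.2, 17.1], [81.3, 102.5], 0.5] range [-33.55552  -34.405518] [48.141983 68.202965]
```

Emit:
play_rows:
  steps:
    - [-1,0,0,-0.02,0,0,0]
    - [-1,0,0,-0.02,0,0,0]
    - [-1,0,0,0,0,0,0]
    - [-1,0,0,0,0,0,0]
    - [-1,0,0,0,0,0,0]

```text
t: 11.48
ee_pos: [0.5927, -0.0128, 0.0909]
tcp_rot: [[-0.987, -0.163, 0.001], [-0.163, 0.987, -0.0], [-0.001, -0.0, -1.0]]
wrist_force: [0.5, 0.2, -0.3]
opening: -0.002
grasp_force: 0.0
```

```bash
python3 st.py
```

```text
11.4833 [ 0.59271172 -0.01278819  0.09089917] [ 9.5 94.5] 0.16419166197329557 [ 0.5  0.2 -0.3]
```

Emit:
play_rows:
  steps:
    - [-1,0,0,-0.006,0,0,0]
    - [-1,0,0,-0.005,0,0,0]
    - [-1,0,0,0,0,0,0]
    - [-1,0.0006,-0.004,0,0,0,0]
    - [-1,0.0006,-0.004,0,0,0,0]

```text
t: 11.9
ee_pos: [0.5936, -0.0202, 0.079]
tcp_rot: [[-0.986, -0.165, -0.0], [-0.165, 0.986, 0.0], [0.0, 0.0, -1.0]]
wrist_force: [0.6, 0.3, -0.0]
opening: 0.002
grasp_force: 0.0
```

Emit:
play_rows:
  steps:
    - [-1,0.0005,-0.003,0,0,0,0]
    - [-1,0.0005,-0.003,0,0,0,0]
    - [-1,0.0005,-0.003,0,0,0,0]
    - [-1,0.0006,-0.003,0,0,0,0]
    - [-1,0.0006,-0.003,0,0,0,0]

```text
t: 12.32
ee_pos: [0.5964, -0.0352, 0.0789]
tcp_rot: [[-0.986, -0.164, 0.0], [-0.164, 0.986, 0.0], [-0.0, 0.0, -1.0]]
wrist_force: [-0.2, 0.6, -0.0]
opening: -0.001
grasp_force: 0.4
```

Emit:
play_rows:
  steps:
    - [-1,0.0009,-0.005,0,0,0,0]
    - [-1,0.0009,-0.005,0,0,0,0]
    - [-1,0.0009,-0.005,0,0,0,0]
    - [-1,0.0009,-0.005,0,0,0,0]
    - [-1,0.0009,-0.005,0,0,0,0]

```text
t: 12.73
ee_pos: [0.6009, -0.0607, 0.0788]
tcp_rot: [[-0.986, -0.164, -0.0], [-0.164, 0.986, 0.0], [0.0, 0.0, -1.0]]
wrist_force: [-0.8, 0.3, 0.3]
opening: -0.0
grasp_force: 0.4
```

```bash
python3 pl.py f
```

```text
12.7333 [ 0.60087913 -0.06069557  0.07884354] [ 9.7 45.9] 0.16502522286144308 [-0.8  0.3  0.3]
scene 0.94 [[3.3, -12.0], [101.3, 90.1], 89.8] range [-41.68245  -62.706863] [48.35376  38.686848]
top 0.62 [[7.2, -32.4], [60.7, 80.6], 89.0] range [-33.288235 -62.376255] [47.14163  -1.370504]
```

View pics/f_scene.png

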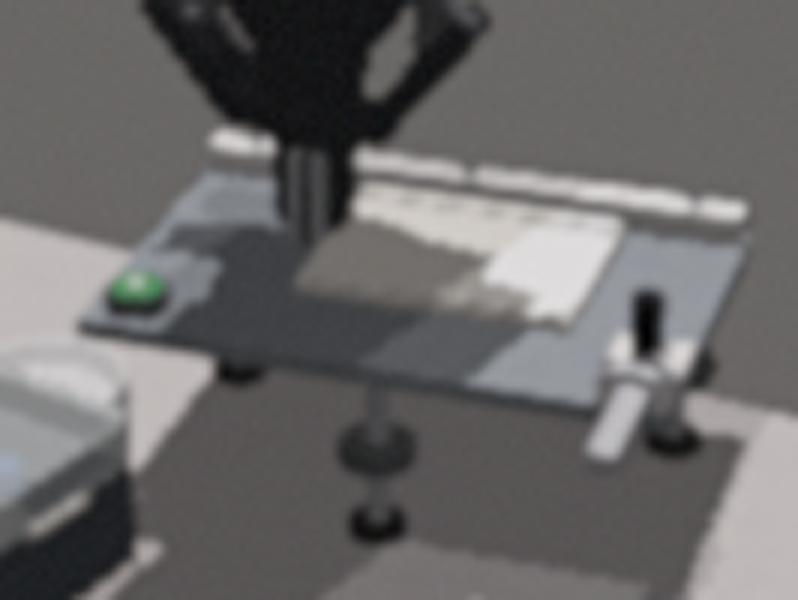

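The plate is sliding along the fence with its right end now at about table y -62 mm. I keep pushing.

Emit:
play_rows:
  steps:
    - [-1,0.0009,-0.005,0.0008,0,0,0]
    - [-1,0.0011,-0.006,0,0,0,0]
    - [-1,0.0011,-0.006,0,0,0,0]
    - [-1,0.0011,-0.006,0,0,0,0]
    - [-1,0.0011,-0.006,0,0,0,0]

```text
t: 13.35
ee_pos: [0.6062, -0.0899, 0.0797]
tcp_rot: [[-0.986, -0.164, 0.0], [-0.164, 0.986, 0.0], [-0.0, 0.0, -1.0]]
wrist_force: [-0.3, 1.1, 0.3]
opening: -0.0
grasp_force: 0.4
```

Emit:
play_rows:
  steps:
    - [-1,0.0011,-0.006,0,0,0,0]
    - [-1,0.0011,-0.006,0,0,0,0]
    - [-1,0.0011,-0.006,0,0,0,0]
    - [-1,0.0011,-0.006,0,0,0,0]
    - [-1,0.0011,-0.006,0,0,0,0]

```text
t: 13.77
ee_pos: [0.6117, -0.1197, 0.0796]
tcp_rot: [[-0.986, -0.164, -0.0], [-0.164, 0.986, 0.0], [0.0, 0.0, -1.0]]
wrist_force: [-0.5, 1.6, -0.0]
opening: -0.002
grasp_force: 0.4
```

Emit:
play_rows:
  steps:
    - [-1,0.0005,-0.003,0,0,0,0]
    - [-1,0.0003,-0.002,0,0,0,0]
    - [-1,0.0002,-0.001,0,0,0,0]
    - [-1,0,0,0,0,0,0]
    - [-1,0,0,0,0,0,0]

```text
t: 14.18
ee_pos: [0.6126, -0.125, 0.0796]
tcp_rot: [[-0.986, -0.165, -0.0], [-0.165, 0.986, 0.0], [0.0, 0.0, -1.0]]
wrist_force: [-0.3, 0.2, 0.5]
opening: -0.002
grasp_force: 0.0
```

```bash
python3 pl.py g
```

```text
14.1833 [ 0.61257588 -0.12495343  0.07958299] [ 10.7 -19.4] 0.16538118283814682 [-0.3  0.2  0.5]
scene 0.68 [[2.7, -77.4], [102.3, 90.5], 87.7] range [ -43.840893 -127.30807 ] [ 47.5083  -25.77423]
top 0.66 [[-7.1, -117.2], [25.0, 53.6], 79.1] range [ -34.46101 -129.19676] [ 18.731756 -99.8922  ]
```

View pics/g_scene.png

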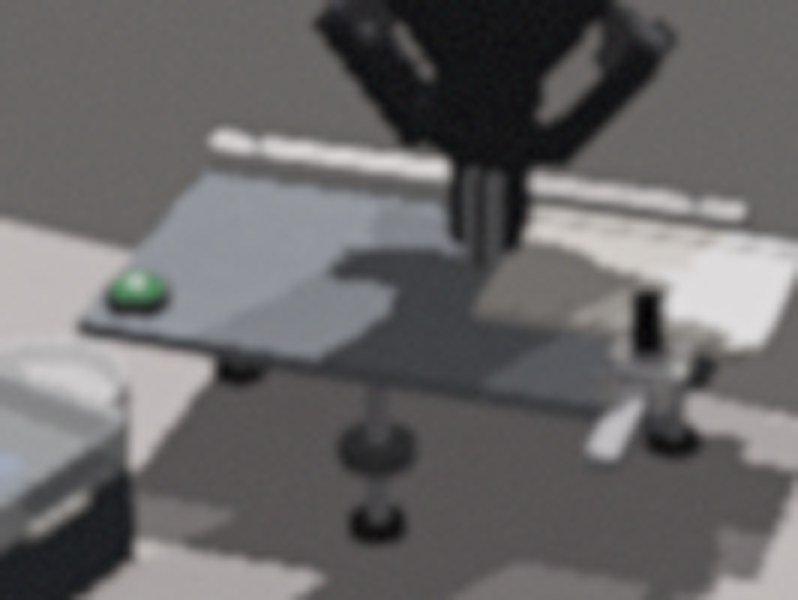

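The plate sticks out about 23 mm past the open end, clear of the bolt and still along the fence. It needs about 10 mm more.

Emit:
play_rows:
  steps:
    - [-1,0.0005,-0.003,0,0,0,0]
    - [-1,0.0005,-0.003,0,0,0,0]
    - [-1,0.0004,-0.002,0,0,0,0]
    - [-1,0.0004,-0.002,0,0,0,0]
    - [-1,0,0,0,0,0,0]

```text
t: 14.8
ee_pos: [0.6144, -0.1359, 0.0796]
tcp_rot: [[-0.987, -0.164, -0.0], [-0.164, 0.987, -0.0], [0.0, -0.0, -1.0]]
wrist_force: [-0.6, 0.2, 0.6]
opening: -0.0
grasp_force: 0.0
```

Emit:
play_rows:
  steps:
    - [-1,-0.001,0.005,0,0,0,0]
    - [-1,-0.002,0.012,0,0,0,0]
    - [-1,-0.002,0.012,0,0,0,0]
    - [-1,0,0,0.03,0,0,0]
    - [-1,0,0,0.04,0,0,0]

```text
t: 15.22
ee_pos: [0.607, -0.1025, 0.147]
tcp_rot: [[-0.986, -0.168, -0.007], [-0.168, 0.986, 0.001], [0.007, 0.002, -1.0]]
wrist_force: [0.8, 0.0, 0.6]
opening: 0.002
grasp_force: 0.0
```

Emit:
play_rows:
  steps:
    - [-1,-0.007,0.04,0,0,0,0]
    - [-1,-0.007,0.04,0,0,0,0]
    - [-1,-0.007,0.04,0.01,0,0,0]
    - [-1,-0.007,0.04,0.01,0,0,0]
    - [-1,-0.007,0.04,0.01,0,0,0]

```text
t: 15.63
ee_pos: [0.573, 0.097, 0.18]
tcp_rot: [[-0.986, -0.166, -0.0], [-0.166, 0.986, 0.001], [-0.0, 0.001, -1.0]]
wrist_force: [1.6, -0.6, -0.3]
opening: -0.002
grasp_force: 0.0
```

```bash
python3 pl.py i; python3 - <<'E'
import cv2,numpy as np
a=cv2.imread("pics/i_scene.png");b=cv2.imread("pics/i_top.png")
cv2.imwrite("pics/i.png",np.hstack([a[100:,399:],b[:500,398:]]))
E
```

```text
15.6333 [0.57299845 0.09699786 0.18004635] [  8.  206.1] 0.16687212880169955 [ 1.6 -0.6 -0.3]
scene 0.69 [[2.9, -87.4], [101.6, 91.2], 88.8] range [ -43.21593 -137.82027] [ 48.152725 -35.950012]
top 0.81 [[7.8, -87.5], [80.6, 100.1], 0.1] range [ -32.517548 -137.63997 ] [ 48.00441  -37.397896]
```

View pics/i.png

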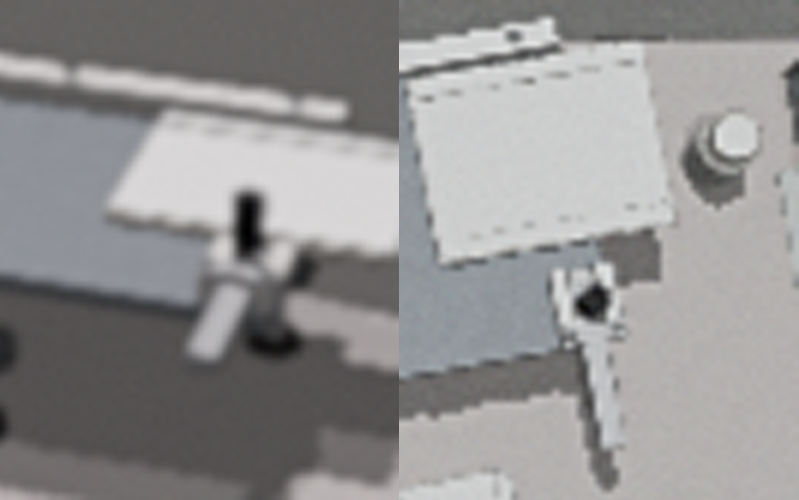

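The plate sticks out about 33 mm (centre at table y -87.5 mm), square within 0.1° and against the fence. The bolt is fully drawn and the vial, at (735,140), is where it was. The arm is clear, so I let it settle and hand in.

Emit:
play_rows:
  steps:
    - [-1,0,0,0,0,0,0]
    - [-1,0,0,0,0,0,0]
    - [-1,0,0,0,0,0,0]
    - [-1,0,0,0,0,0,0]
    - [-1,0,0,0,0,0,0]

```text
t: 16.25
ee_pos: [0.5745, 0.0928, 0.1793]
tcp_rot: [[-0.987, -0.163, -0.0], [-0.163, 0.987, -0.0], [0.0, -0.0, -1.0]]
wrist_force: [0.1, -0.3, 0.4]
opening: 0.003
grasp_force: 0.0
```

```bash
python3 -c "
from rig import r
print(r.sign_off())"
```

```text
the job is handed in; nothing more can be done
None
```

Handed in at about 16 s: I pushed the bolt to its end stop, then slid the plate square against the fence and along it until about 33 mm of its 100 mm sticks out past the open end; the arm touched nothing else that I could see.

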